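# Earth yourself, then switch on two bench stations

### The job

Start up the bench: with closed fingertips, first rest lightly on the domed brass stud of the round earthing post for a second or so to discharge static, then press the round key fully down, and after that the long bar key fully down, each with a light push. Leave the square key up, and do not shift, tip or lift the stations, the post or the glassware and other things standing among them. Finish clear of everything.

Things in the scene. Friction and masses are not known exactly. Their poses are not given: they have to be found in the camera images.
- earth_post: Loose round dark-steel earthing post of 0.6 to 1.0 kg: foot 72 mm across, neck 40 mm across, 44 mm high without its stud, a small brass terminal screw sticking out 32 mm from the axis at its back (+x), 32 mm up. Origin: centre of the underside, z up.
- earth_stud: The brass dome on top of the earthing post, 32 mm across and 15 mm high, on a spring: it sinks about 1 mm per N, 6 mm at most, and rises again. Origin: centre of its lower face.
- earth_top (a point): The crown of the brass dome, 59 mm above the worktop when untouched: the spot to touch.
- round_station: Loose desk push-switch station of 0.6 to 1.0 kg on rubber feet: grey housing 72 x 72 mm, 42 mm high, with a dark metal top plate, a black cable gland that sticks out 18 mm at its back (+x), and one white key in the middle of its top: a round disc 44 mm across. Origin: centre of the underside, z up.
- round_top (a point): Centre of the top face of the round key, 60 mm above the worktop when up. The key stands 18 mm above the housing. Its cap is slightly springy (0.6 mm per N) on a plunger that moves at about 3 N, runs 8 mm down to its stop and stays wherever it is left, so that a pressed key stands 10 mm above the housing. At the stop the cap gives about another 4 mm, up to 10 N, before it is solid.
- round_key (a joint): Plunger of the round key: 0 m fully up (as at the start), 0.008 m fully down.
- bar_station: Loose desk push-switch station of 0.6 to 1.0 kg on rubber feet: grey housing 72 x 72 mm, 42 mm high, with a dark metal top plate, a black cable gland that sticks out 18 mm at its back (+x), and one white key in the middle of its top: a long narrow bar, 20 mm (x) by 60 mm (y). Origin: centre of the underside, z up.
- bar_top (a point): Centre of the top face of the bar key, 60 mm above the worktop when up. The key stands 18 mm above the housing. Its cap is slightly springy (0.6 mm per N) on a plunger that moves at about 3 N, runs 8 mm down to its stop and stays wherever it is left, so that a pressed key stands 10 mm above the housing. At the stop the cap gives about another 4 mm, up to 10 N, before it is solid.
- bar_key (a joint): Plunger of the bar key: 0 m fully up (as at the start), 0.008 m fully down.
- square_station: Loose desk push-switch station of 0.6 to 1.0 kg on rubber feet: grey housing 72 x 72 mm, 42 mm high, with a dark metal top plate, a black cable gland that sticks out 18 mm at its back (+x), and one white key in the middle of its top: a square 40 x 40 mm; this station is not to be used. Origin: centre of the underside, z up.
- square_top (a point): Centre of the top face of the square key, 60 mm above the worktop when up; not to be pressed. It is made like the others.
- square_key (a joint): Plunger of the square key: 0 m fully up (as at the start), 0.008 m fully down.
- near_vial: Bystander, to be left alone: white plastic vial with screw cap, 35 mm across, 54 mm tall, upright, between two of the stations. Origin: centre of the underside, z up.
- near_beaker: Bystander, to be left alone: glass beaker, 45 mm across, 58 mm tall, upright, between two of the stations. Origin: centre of the underside, z up.
- far_vial: Bystander, to be left alone: white plastic vial with screw cap, 35 mm across, 54 mm tall, upright, between two of the stations. Origin: centre of the underside, z up.
- flask: Bystander, to be left alone: conical glass flask, 63 mm across, 101 mm tall, upright, behind the stations. Origin: centre of the underside, z up.
- bottle: Bystander, to be left alone: white reagent bottle with screw cap, 45 mm across, 103 mm tall, upright, behind the stations. Origin: centre of the underside, z up.
- tape: Bystander, to be left alone: roll of tape, 76 mm across, 19 mm high, lying flat, to the left of the stations (the nearer of two rolls on the worktop). Origin: centre of the underside, z up.
Things that resemble listed ones, but are neither listed nor needed, are in the scene too. Leave any blue or pink look-alike of the earth_post alone.

How it is judged:
By the outcome, as a careful person would: the job done as asked, in the order asked, and still so for the second after the job is handed in, with the robot touching nothing.
It also fails if it takes over 58 s, if anything falls off the work surface, if the arm or the gripper's body presses on something with over 40 N, if the wrist force passes 120 N, or if a joint passes its speed limit or range.

### The arm

A 6-joint arm with a two-finger parallel gripper is mounted at the origin on a cart in front of the work surface, level with it; the furniture and walls round the work are solid. World frame = base frame: x ahead of the robot, y to its left, z up, the work surface at z = 0. Lengths are in m, angles in rad, forces in N, time in s.
With the tool pointing down it reaches from about 0.35 to 0.775 m from the base axis. Payload 5.5 kg.
Tool frame: the origin (TCP) lies between the finger pads; the fingertips stand 17 mm ahead of it and the grasp point (between the pads) lies 2 mm behind it (bot.nose_length is the distance from the TCP to the fingertips, in m); z points along the fingers, y is the line along which they close (so a half turn about z gives the same grasp; the last joint's range is limited). The gripper opens to 85 mm and grips with 20 to 120 N. Pads are 22 mm wide; open, the fingers measure 114 mm over their backs; the gripper's body (76 mm by 85 mm) begins 54 mm behind the grasp point. The pads swing forward as they close: fully open they stand 13 mm farther back than shut.
Start: joints at [-1.281, 0.313, 0.046, 1.304, 0, 1.431], TCP at [0.24, -0.523, 0.248] pointing down, gripper open.
Joint ranges: [-2.76, 2.76], [-0.86, 1.69], [-1.03, 1.26], [-2.2, 2.34], [-1.47, 1.5], [-3.14, 3.14]. Speed limits (rad/s): [2.57, 2.57, 3.14, 3.14, 3.14, 3.14].

### API

Orientations are given as a rotation vector (axis times angle).
In Python, from cell import telemetry, optics, job_done, bot gives the robot as it stands. The module is installed in compiled form; this text tells all that it offers.
- The arm moves only by the tool servo_tool, never from a script. Its argument "steps" is a list of rows, each an object of numbers: "dx", "dy", "dz": the shift along the tool's x, y, z in m; "spin": the turn about the tool's z in units of 10 degrees (1.0 is 10 degrees). A call has 1 to 5 rows; each row is the pose to reach, as a shift and turn from the pose commanded when the call began, along the tool's axes at that moment; what a row does not reach only later rows make up. A row lasts 1/8 s, in which the tool goes at most 62.5 mm and 10.7 degrees, less where a joint would pass 70% of its speed; a pose out of reach is approached as far as the arm can. A call with a gripper value outside its range is refused whole. "claw" is the gripper's target within -1 to 1 (shut at 1, half-way at 0, fully open at -1), set as the call begins (left out, the last holds). The fingers move at their own pace and stop on an object; "squeeze" is the grip in N (left out, the last holds). Time passes only in rows, so rows that repeat a pose let the fingers close. It gives the time, the measured TCP pose, the force, the opening and the grip force at its end, in the units of the state.
- telemetry.read_state(): the state, without advancing time (a new reading comes with each control period).
- optics.read_camera(name): name is "scene" or "top"; returns the picture (400x640x3 uint8, red, green, blue); there is no depth.
- optics.calibration(name): a dict with "fx", "fy", "cx", "cy" (pixels), "view" (4x4, takes a point from world to camera coordinates). Camera axes: x right, y down, z forward; pixel columns grow to the right and rows downward; lengths in m; the calibration is good to about 2 mm. A picture is of the moment at which its call begins. calibration takes no time and is no camera call.
- job_done(): hands the job in; it is judged then, once.
Trained networks look in the newest picture that a camera, given by its name, has taken for a name from the list of things; names that differ only in an ending like _2 or _b are one class to them, and where a whole thing is asked for, a point or a joint stands for the part that bears it (a point fixed in the world has none). Each returns a list of dicts, best first, with "confidence" (0 to 1); they miss things now and then, are a little off and sometimes report something else, mostly with a low value. They report only what shows in the picture. A call takes as long as a camera call. They do not tell look-alikes from the thing itself.
- optics.find_in(name, camera): "position" ([x, y, z] in m, in the coordinates of the camera as it stood for that picture, good to about 4 mm: the middle of the surface that is visible of it).
- optics.outline_of(name, camera): "mask" (400x640 bool, what is visible of it).
The state is a dict: "t": time; "q": joint angles; "dq": joint speeds; "joint_efforts": joint torques, N m; "ee_pos": TCP position; "tcp_rot": TCP orientation; "wrist_force": force on the tool from outside, world axes, zero at the start; "ft_torque": the same for the moment, N m; "finger_gap": finger opening in m; "grip_force": force on a finger pad.
Only numpy, scipy, OpenCV 4.12 (cv2) and the standard library are available. Lean on these libraries where they do the work, as an engineer would, in place of code of your own. Each camera call takes 0.05 s, during which the arm holds its last target. There are 200 camera calls.

## Working session

There is one attempt and no reset: what is moved stays moved. The work goes in short steps, Python scripts to look and compute and a tool call to move; the robot and the scene stay as the last step left them, time stands still between calls to the robot, and variables do not carry over. Pictures are saved under pics/ and viewed, at most 10 in all, crops included, and the job is handed in when it is done.

Besides the shell and the picture viewer there is one more tool, called after "Emit:" by a JSON object that holds its "name" and its "arguments", one argument or row to a line. servo_tool: Moves the arm, as the interface text tells. Its arguments: {"type":"object","properties":{"steps":{"type":"array","items":{"type":"object","properties":{"dx":{"type":"number"},"dy":{"type":"number"},"dz":{"type":"number"},"spin":{"type":"number"}}}},"claw":{"type":"number"},"squeeze":{"type":"number"}},"required":["steps"]}

```bash
mkdir -p pics; cat > h.py <<'E'
import numpy as np, cv2
from cell import telemetry, optics, job_done, bot
def w(p,cam):
    V=np.array(optics.calibration(cam)["view"]); return (np.linalg.inv(V)@np.r_[p,1])[:3]
def px(P,cam):
    c=optics.calibration(cam); p=(np.array(c["view"])@np.r_[P,1])[:3]
    return np.array([c["fx"]*p[0]/p[2]+c["cx"],c["fy"]*p[1]/p[2]+c["cy"]])
def ray(u,v,z,cam):
    c=optics.calibration(cam); V=np.linalg.inv(np.array(c["view"]))
    d=V[:3,:3]@np.array([(u-c["cx"])/c["fx"],(v-c["cy"])/c["fy"],1]); o=V[:3,3]
    return o+d*(z-o[2])/d[2]
E
python3 - <<'E'
from h import *
for c in("scene","top"):
    cv2.imwrite(f"pics/{c}1.png",optics.read_camera(c)[:,:,::-1])
for n in("earth_stud","earth_post","round_top","bar_top","square_top","round_station","bar_station","square_station","near_vial","near_beaker","flask","bottle","tape"):
    for c in("top","scene"):
        for d in optics.find_in(n,c)[:3]:
            P=w(d["position"],c); print(n,c,round(d["confidence"],2),P.round(3),px(P,c).round())
s=telemetry.read_state();print(s["t"],s["ee_pos"],s["tcp_rot"],bot.nose_length)
E
```

```text
earth_stud top 0.66 [ 0.486 -0.151  0.058] [373. 220.]
earth_stud top 0.55 [ 0.415 -0.382  0.056] [448. 243.]
earth_stud top 0.52 [ 0.417 -0.28   0.058] [415. 243.]
earth_post top 0.94 [ 0.483 -0.151  0.016] [371. 223.]
earth_post top 0.79 [ 0.411 -0.277  0.023] [412. 245.]
earth_post top 0.69 [ 0.41  -0.375  0.022] [443. 246.]
earth_post scene 0.96 [ 0.411 -0.262  0.019] [393. 176.]
earth_post scene 0.82 [ 0.475 -0.14   0.024] [357. 190.]
earth_post scene 0.76 [ 0.404 -0.362  0.026] [406. 160.]
round_top top 0.57 [0.458 0.013 0.061] [320. 229.]
round_top scene 0.5 [0.453 0.019 0.059] [339. 214.]
bar_top top 0.46 [ 0.521 -0.346  0.06 ] [435. 209.]
bar_top scene 0.43 [0.448 0.031 0.043] [339. 222.]
square_top top 0.6 [0.442 0.198 0.062] [261. 234.]
square_top scene 0.79 [0.437 0.204 0.059] [308. 263.]
square_top scene 0.67 [ 0.474 -0.14   0.021] [357. 191.]
round_station top 0.64 [0.455 0.007 0.042] [322. 231.]
round_station scene 0.72 [0.442 0.031 0.041] [341. 223.]
bar_station top 0.55 [ 0.518 -0.345  0.043] [433. 211.]
bar_station scene 0.66 [ 0.507 -0.329  0.035] [373. 154.]
squar
[... 220 characters left out ...]
l scene 0.16 [ 0.513 -0.337  0.052] [372. 148.]
near_beaker top 0.55 [ 0.52  -0.072  0.021] [346. 212.]
near_beaker top 0.3 [0.444 0.197 0.044] [262. 234.]
near_beaker top 0.28 [0.442 0.197 0.059] [261. 234.]
near_beaker scene 0.82 [ 0.508 -0.057  0.034] [334. 199.]
flask top 0.54 [0.635 0.021 0.036] [318. 176.]
flask scene 0.68 [0.631 0.036 0.041] [279. 202.]
bottle top 0.74 [ 0.649 -0.085  0.074] [351. 169.]
bottle scene 0.66 [ 0.646 -0.076  0.055] [296. 176.]
tape top 0.68 [0.458 0.39  0.02 ] [202. 231.]
tape top 0.5 [0.442 0.197 0.045] [261. 234.]
tape scene 0.64 [0.448 0.397 0.016] [255. 339.]
1.4 [ 0.23961291 -0.52274862  0.24834041] [3.06921749e+00 6.69921101e-01 6.04940720e-05] 0.017
```

View pics/scene1.png

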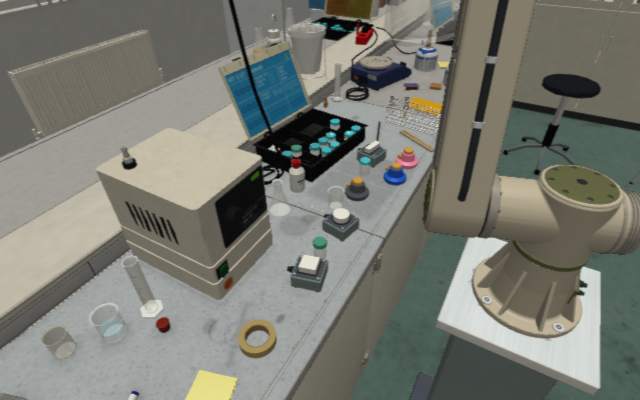

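View pics/top1.png

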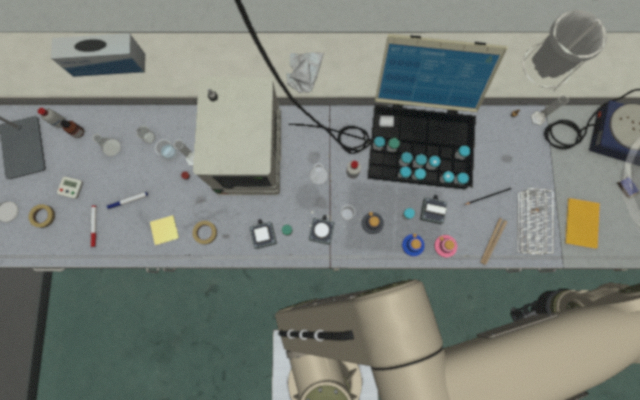

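The dark post is at top-image (373,221), with look-alikes at (413,245) blue and (447,246) pink. The round key is at (321,230), the bar key at (435,209) and the square key at (262,234). I'll refine these on an enlarged crop.

```bash
python3 - <<'E'
from h import *
im=cv2.imread("pics/top1.png")
cv2.imwrite("pics/crop1.png",cv2.resize(im[165:265,300:460],None,fx=5,fy=5,interpolation=cv2.INTER_CUBIC))
hsv=cv2.cvtColor(im,cv2.COLOR_BGR2HSV).astype(int)
def blob(m,u,v,r,z,n):
    M=np.zeros(m.shape,bool);M[v-r:v+r+1,u-r:u+r+1]=m[v-r:v+r+1,u-r:u+r+1]
    ys,xs=np.nonzero(M);P=np.array([ray(x,y,z,"top")[:2] for x,y in zip(xs,ys)])
    rr=cv2.minAreaRect((P*1000).astype(np.float32))
    print(n,len(xs),xs.mean().round(1),ys.mean().round(1),"mean",P.mean(0).round(4),"rect mm",rr, "bbox",P.min(0).round(3),P.max(0).round(3))
wh=(hsv[...,2]>190)&(hsv[...,1]<40)
blob(wh,321,230,10,.06,"round");blob(wh,435,209,11,.06,"bar");blob(wh,262,234,11,.06,"sq")
br=(hsv[...,1]>90)&(hsv[...,0]<25)&(hsv[...,2]>80)
blob(br,373,221,9,.052,"stud")
print([ray(u,0,0,"top") for u in()], np.linalg.inv(np.array(optics.calibration("top")["view"])).round(3).tolist())
a=ray(320,230,.06,"top");b=ray(321,230,.06,"top");print((b-a)*1000)
# scene studs
im=cv2.imread("pics/scene1.png");hsv=cv2.cvtColor(im,cv2.COLOR_BGR2HSV).astype(int)
for P in([.486,-.151,.059],[.458,.013,.06],[.521,-.346,.06]):print(px(P,"scene").round(1))
cv2.imwrite("pics/crop2.png",cv2.resize(im[120:250,290:450],None,fx=4.5,fy=4.5,interpolation=cv2.INTER_CUBIC))
E
```

```text
round 123 321.4 229.5 mean [0.4565 0.0094] rect mm ((456.6069641113281, 8.98485279083252), (34.3353157043457, 34.201656341552734), 0.09209436923265457) bbox [ 0.439 -0.008] [0.474 0.026]
bar 86 436.1 208.7 mean [ 0.5227 -0.3501] rect mm ((522.8228759765625, -349.7973327636719), (55.526145935058594, 15.360203742980957), 77.22940063476562) bbox [ 0.512 -0.378] [ 0.534 -0.322]
sq 130 261.3 233.8 mean [0.4429 0.1957] rect mm ((443.00225830078125, 195.51905822753906), (35.37350082397461, 35.166263580322266), 15.745138168334961) bbox [0.424 0.178] [0.461 0.216]
stud 97 373.3 220.0 mean [ 0.4878 -0.1536] rect mm ((489.41949462890625, -154.2016143798828), (28.23982810974121, 41.075260162353516), 88.77242279052734) bbox [ 0.469 -0.168] [ 0.51 -0.14]
[] [[0.002, -0.979, 0.202, 0.29], [-1.0, -0.001, 0.002, 0.011], [-0.002, -0.202, -0.979, 1.373], [0.0, 0.0, 0.0, 1.0]]
[ 0.00507436 -3.10481791  0.        ]
[355.9 177.3]
[338.9 211.9]
[371.5 144. ]
```

View pics/crop1.png

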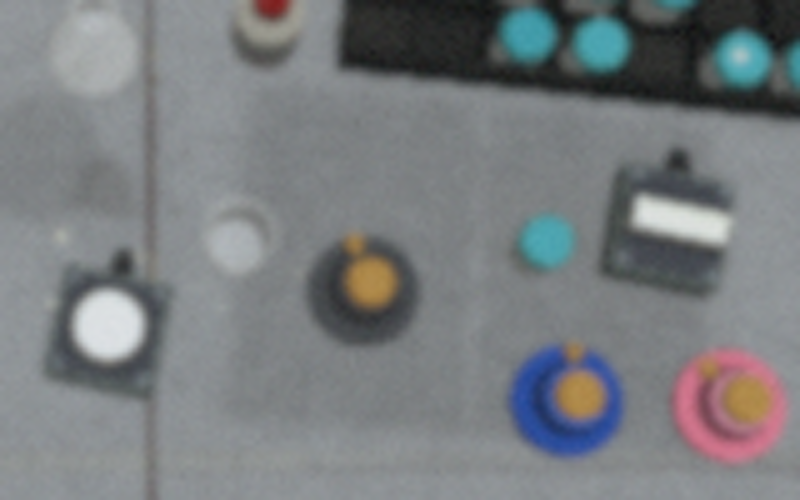

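View pics/crop2.png

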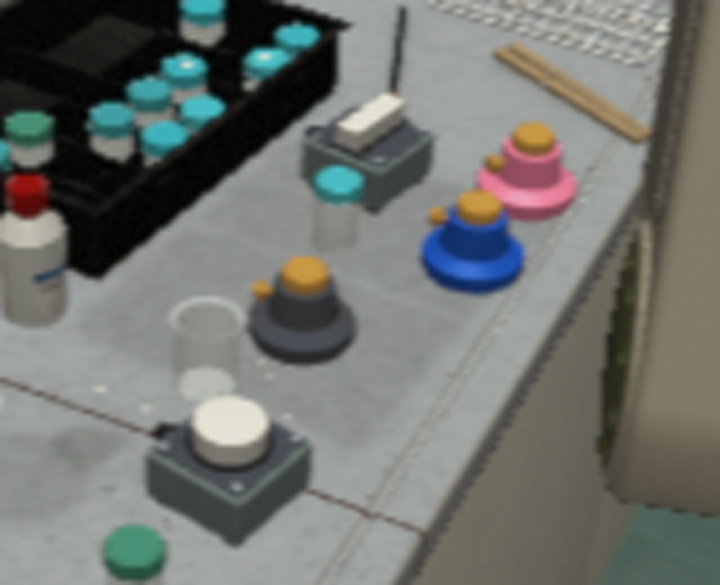

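Crop 1 shows the dark post's stud at about (371,282), i.e. top pixel (374,221). The bar key is at (681,219), turned about 13°, and the round key at (109,325). Crop 2 confirms the post is dark steel and the beaker and vial are clear of it. I'll close the fingers and travel at height.

Emit:
{"name": "servo_tool", "arguments": {
  "claw": 1,
  "steps": [
    {"dx":0.04,"dy":-0.025,"spin":-1},
    {"dx":0.08,"dy":-0.05,"spin":-2},
    {"dx":0.12,"dy":-0.075,"spin":-3},
    {"dx":0.16,"dy":-0.1,"spin":-4},
    {"dx":0.2,"dy":-0.125,"spin":-5}
  ]
}}

```text
invalid input
```

```bash
cat >> h.py <<'E'
from scipy.spatial.transform import Rotation as R
T=dict(stud=[.486,-.154,.059],round=[.457,.010,.06],bar=[.5225,-.349,.06])
def go(n,tip):
    s=telemetry.read_state();r=R.from_rotvec(s["tcp_rot"]).as_matrix()
    t=np.array(T[n]);t[2]=tip+bot.nose_length
    print("t",round(s["t"],2),"pos",np.round(s["ee_pos"],4),"F",np.round(s["wrist_force"],2),"gap",round(s["finger_gap"],4),"q",np.round(s["q"],2))
    print("toolx yaw",np.degrees(np.arctan2(r[1,0],r[0,0])).round(1),"tilt",r[:,2].round(4),"d",(r.T@(t-s["ee_pos"])).round(4))
E
python3 -c "
from h import *
go('stud',.1)
print(ray(373.8,221,.055,'top'),ray(435.8,208.4,.06,'top'))"
```

```text
t 1.4 pos [ 0.2396 -0.5227  0.2483] F [-0.16  0.43  0.38] gap 0.0858 q [-1.28  0.31  0.05  1.3   0.    1.43]
toolx yaw 24.6 tilt [ 1.e-04 -1.e-04 -1.e+00] d [ 0.3776 -0.2326  0.1313]
[ 0.48419879 -0.15464959  0.055     ] [ 0.52363955 -0.34930881  0.06      ]
```

Emit:
{"name": "servo_tool", "arguments": {
  "claw": 1.0,
  "steps": [
    {"dx":0.04,"dy":-0.025,"dz":0.0,"spin":-1.0},
    {"dx":0.08,"dy":-0.05,"dz":0.0,"spin":-2.0},
    {"dx":0.12,"dy":-0.075,"dz":0.0,"spin":-3.0},
    {"dx":0.16,"dy":-0.1,"dz":0.0,"spin":-4.0},
    {"dx":0.2,"dy":-0.125,"dz":0.0,"spin":-5.0}
  ]
}}

```text
t: 2.02
ee_pos: [0.37, -0.3246, 0.2485]
tcp_rot: [2.493, 1.911, 0.0]
wrist_force: [0.7, -0.3, -0.3]
finger_gap: -0.0002
grip_force: 0.0
```

```bash
python3 -c "
from h import *
go('stud',.1)"
```

```text
t 2.02 pos [ 0.37   -0.3246  0.2485] F [ 0.68 -0.33 -0.32] gap -0.0002 q [-0.88  0.15 -0.16  1.26  0.    0.95]
toolx yaw 74.9 tilt [ 5.e-04 -5.e-04 -1.e+00] d [0.1949 0.0676 0.1315]
```

Emit:
{"name": "servo_tool", "arguments": {
  "steps": [
    {"dx":0.05,"dy":0.017,"dz":0.0,"spin":-1.0},
    {"dx":0.1,"dy":0.034,"dz":0.03,"spin":-2.0},
    {"dx":0.15,"dy":0.051,"dz":0.06,"spin":-3.0},
    {"dx":0.195,"dy":0.067,"dz":0.1,"spin":-4.0},
    {"dx":0.195,"dy":0.067,"dz":0.13,"spin":-5.0}
  ]
}}

```text
t: 2.65
ee_pos: [0.4867, -0.1525, 0.1169]
tcp_rot: [-1.444, -2.79, -0.001]
wrist_force: [-0.5, -0.5, 0.6]
finger_gap: 0.0001
grip_force: 0.0
```

```bash
python3 - <<'E'
from h import *
go('stud',.1)
cv2.imwrite("pics/s2.png",cv2.resize(optics.read_camera("scene")[120:250,290:450,::-1],None,fx=4.5,fy=4.5,interpolation=cv2.INTER_CUBIC))
s=telemetry.read_state();print(px(s["ee_pos"]-np.array([0,0,.017]),"scene"))
E
```

```text
t 2.65 pos [ 0.4867 -0.1525  0.1169] F [-0.51 -0.53  0.56] gap 0.0001 q [-0.46  0.27 -0.35  0.95  0.    0.49]
toolx yaw 125.3 tilt [-0.e+00  6.e-04 -1.e+00] d [-0.0008 -0.0014 -0.0001]
[357.49570728 166.46399824]
```

View pics/s2.png

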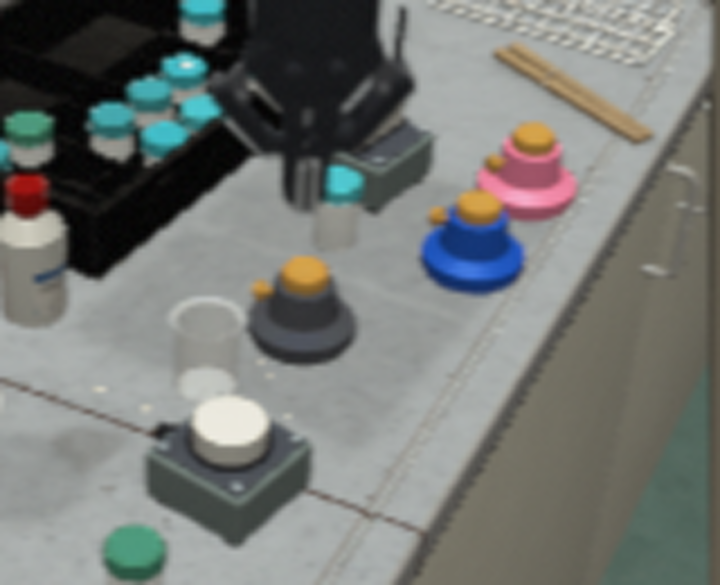

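The fingertips, at about (303,205) in the crop, hang over the dark post's stud at (304,272). Next I'll lower, shifting 1 mm sideways.

Emit:
{"name": "servo_tool", "arguments": {
  "steps": [
    {"dx":-0.001,"dy":-0.001,"dz":0.015,"spin":0.0},
    {"dx":-0.001,"dy":-0.001,"dz":0.03,"spin":0.0},
    {"dx":-0.001,"dy":-0.001,"dz":0.037,"spin":0.0},
    {"dx":-0.001,"dy":-0.001,"dz":0.041,"spin":0.0},
    {"dx":-0.001,"dy":-0.001,"dz":0.043,"spin":0.0}
  ]
}}

```text
t: 3.32
ee_pos: [0.4855, -0.1573, 0.0755]
tcp_rot: [1.461, 2.781, -0.0]
wrist_force: [-0.3, 1.5, 0.7]
finger_gap: 0.0004
grip_force: 0.1
```

Emit:
{"name": "servo_tool", "arguments": {
  "steps": [
    {"dx":0.0,"dy":0.0,"dz":0.0,"spin":0.0},
    {"dx":0.0,"dy":0.0,"dz":0.0,"spin":0.0}
  ]
}}

```text
t: 3.58
ee_pos: [0.4856, -0.157, 0.0757]
tcp_rot: [1.459, 2.781, -0.0]
wrist_force: [-0.4, 0.9, 0.1]
finger_gap: 0.0002
grip_force: 0.0
```

```bash
python3 -c "
from h import *
go('stud',.056)"
```

```text
t 3.58 pos [ 0.4856 -0.157   0.0757] F [-0.4   0.88  0.12] gap 0.0002 q [-0.47  0.31 -0.41  0.85 -0.    0.5 ]
toolx yaw 124.6 tilt [ 6.e-04 -4.e-04 -1.e+00] d [0.0023 0.002  0.0027]
```

Emit:
{"name": "servo_tool", "arguments": {
  "steps": [
    {"dx":0.002,"dy":0.002,"dz":0.0,"spin":0.0},
    {"dx":0.002,"dy":0.002,"dz":0.002,"spin":0.0},
    {"dx":0.002,"dy":0.002,"dz":0.003,"spin":0.0},
    {"dx":0.002,"dy":0.002,"dz":0.003,"spin":0.0}
  ]
}}

```text
t: 4.08
ee_pos: [0.4861, -0.154, 0.0724]
tcp_rot: [1.459, 2.782, 0.001]
wrist_force: [-0.1, 0.0, 2.7]
finger_gap: 0.0001
grip_force: 1.3
```

```bash
python3 -c "
from h import *
go('stud',.056)"
```

```text
t 4.08 pos [ 0.4861 -0.154   0.0724] F [-0.1   0.03  2.72] gap 0.0001 q [-0.46  0.31 -0.41  0.84  0.    0.5 ]
toolx yaw 124.6 tilt [ 5.e-04  1.e-04 -1.e+00] d [ 0.0001 -0.0001 -0.0006]
```

The force is 2.7 N, a light rest. I'll hold it for 1.5 s.

Emit:
{"name": "servo_tool", "arguments": {
  "steps": [
    {"dx":0.0,"dy":0.0,"dz":0.0,"spin":0.0},
    {"dx":0.0,"dy":0.0,"dz":0.0,"spin":0.0},
    {"dx":0.0,"dy":0.0,"dz":0.0,"spin":0.0},
    {"dx":0.0,"dy":0.0,"dz":0.0,"spin":0.0},
    {"dx":0.0,"dy":0.0,"dz":0.0,"spin":0.0}
  ]
}}

```text
t: 4.7
ee_pos: [0.486, -0.1542, 0.0723]
tcp_rot: [1.46, 2.782, 0.0]
wrist_force: [0.9, 1.5, 2.7]
finger_gap: 0.0004
grip_force: 1.4
```

Emit:
{"name": "servo_tool", "arguments": {
  "steps": [
    {"dx":0.0,"dy":0.0,"dz":0.0,"spin":0.0},
    {"dx":0.0,"dy":0.0,"dz":0.0,"spin":0.0},
    {"dx":0.0,"dy":0.0,"dz":0.0,"spin":0.0},
    {"dx":0.0,"dy":0.0,"dz":0.0,"spin":0.0},
    {"dx":0.0,"dy":0.0,"dz":0.0,"spin":0.0}
  ]
}}

```text
t: 5.32
ee_pos: [0.4859, -0.1542, 0.0723]
tcp_rot: [1.46, 2.782, -0.0]
wrist_force: [1.4, 0.5, 3.1]
finger_gap: -0.0003
grip_force: 1.4
```

Emit:
{"name": "servo_tool", "arguments": {
  "steps": [
    {"dx":0.0,"dy":0.0,"dz":-0.005,"spin":0.0},
    {"dx":0.0,"dy":0.0,"dz":-0.015,"spin":0.0},
    {"dx":0.0,"dy":0.0,"dz":-0.035,"spin":0.0},
    {"dx":0.0,"dy":0.0,"dz":-0.07,"spin":0.0}
  ]
}}

```text
t: 5.82
ee_pos: [0.4845, -0.1538, 0.1422]
tcp_rot: [-1.459, -2.779, 0.001]
wrist_force: [0.2, -0.8, -0.3]
finger_gap: -0.0001
grip_force: 0.0
```

```bash
python3 -c "
from h import *
go('round',.1)"
```

```text
t 5.83 pos [ 0.4845 -0.1538  0.1422] F [ 0.17 -0.79 -0.26] gap -0.0001 q [-0.47  0.25 -0.31  1.02 -0.    0.5 ]
toolx yaw 124.6 tilt [-3.2e-03  9.0e-04 -1.0e+00] d [0.1504 0.0704 0.0255]
```

Emit:
{"name": "servo_tool", "arguments": {
  "steps": [
    {"dx":0.05,"dy":0.023,"dz":0.0,"spin":0.0},
    {"dx":0.1,"dy":0.047,"dz":0.0,"spin":0.0},
    {"dx":0.15,"dy":0.07,"dz":0.025,"spin":0.0},
    {"dx":0.15,"dy":0.07,"dz":0.055,"spin":0.0},
    {"dx":0.15,"dy":0.07,"dz":0.055,"spin":0.0}
  ]
}}

```text
t: 6.45
ee_pos: [0.4562, 0.0099, 0.0861]
tcp_rot: [-1.456, -2.78, 0.003]
wrist_force: [0.5, -0.2, 1.0]
finger_gap: 0.0
grip_force: 0.0
```

```bash
python3 - <<'E'
from h import *
go('round',.06)
a=optics.read_camera("scene")[170:260,290:390,::-1]
cv2.imwrite("pics/s3.png",cv2.resize(a,None,fx=6,fy=6,interpolation=cv2.INTER_CUBIC))
E
```

```text
t 6.45 pos [0.4562 0.0099 0.0861] F [ 0.48 -0.18  0.96] gap 0.0 q [-0.15  0.21 -0.52  0.85 -0.    0.81]
toolx yaw 124.7 tilt [-4.3e-03  1.0e-04 -1.0e+00] d [-0.0004  0.0008  0.0091]
```

View pics/s3.png

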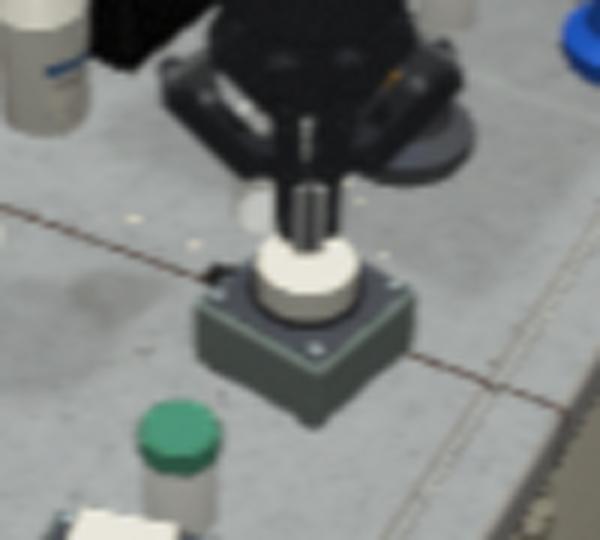

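The fingertips, at about (308,245), are centred over the round key. Next I'll press gradually.

Emit:
{"name": "servo_tool", "arguments": {
  "steps": [
    {"dx":0.0,"dy":0.0,"dz":0.006,"spin":0.0},
    {"dx":0.0,"dy":0.0,"dz":0.01,"spin":0.0},
    {"dx":0.0,"dy":0.0,"dz":0.013,"spin":0.0},
    {"dx":0.0,"dy":0.0,"dz":0.016,"spin":0.0},
    {"dx":0.0,"dy":0.0,"dz":0.018,"spin":0.0}
  ]
}}

```text
t: 7.12
ee_pos: [0.4588, 0.0087, 0.0694]
tcp_rot: [1.46, 2.781, -0.0]
wrist_force: [0.0, -2.6, 1.7]
finger_gap: -0.0004
grip_force: 1.1
```

Emit:
{"name": "servo_tool", "arguments": {
  "steps": [
    {"dx":0.0,"dy":0.0,"dz":0.001,"spin":0.0},
    {"dx":0.0,"dy":0.0,"dz":0.001,"spin":0.0}
  ]
}}

```text
t: 7.38
ee_pos: [0.4585, 0.0091, 0.0683]
tcp_rot: [1.459, 2.782, 0.0]
wrist_force: [0.0, -1.1, 2.1]
finger_gap: -0.0003
grip_force: 1.0
```

Emit:
{"name": "servo_tool", "arguments": {
  "steps": [
    {"dx":0.0,"dy":0.0,"dz":0.001,"spin":0.0},
    {"dx":0.0,"dy":0.0,"dz":0.002,"spin":0.0},
    {"dx":0.0,"dy":0.0,"dz":0.002,"spin":0.0}
  ]
}}

```text
t: 7.75
ee_pos: [0.4585, 0.0091, 0.0665]
tcp_rot: [1.459, 2.781, 0.0]
wrist_force: [1.2, -0.5, 4.5]
finger_gap: 0.0001
grip_force: 2.1
```

Emit:
{"name": "servo_tool", "arguments": {
  "steps": [
    {"dx":0.0,"dy":0.0,"dz":0.001,"spin":0.0},
    {"dx":0.0,"dy":0.0,"dz":0.001,"spin":0.0},
    {"dx":0.0,"dy":0.0,"dz":0.001,"spin":0.0}
  ]
}}

```text
t: 8.12
ee_pos: [0.4585, 0.0091, 0.0655]
tcp_rot: [1.459, 2.781, 0.0]
wrist_force: [0.5, -0.5, 5.5]
finger_gap: -0.0002
grip_force: 2.8
```

Emit:
{"name": "servo_tool", "arguments": {
  "steps": [
    {"dx":0.0,"dy":0.0,"dz":-0.005,"spin":0.0},
    {"dx":0.0,"dy":0.0,"dz":-0.015,"spin":0.0},
    {"dx":0.0,"dy":0.0,"dz":-0.04,"spin":0.0},
    {"dx":0.0,"dy":0.0,"dz":-0.08,"spin":0.0}
  ]
}}

```text
t: 8.62
ee_pos: [0.4564, 0.0095, 0.145]
tcp_rot: [-1.458, -2.778, 0.002]
wrist_force: [0.0, -0.4, 0.7]
finger_gap: -0.0001
grip_force: 0.0
```

```bash
python3 -c "
from h import *
go('bar',.1)"
```

```text
t 8.62 pos [0.4564 0.0095 0.145 ] F [ 0.04 -0.44  0.73] gap -0.0001 q [-0.16  0.15 -0.43  1.    0.    0.81]
toolx yaw 124.6 tilt [-0.0044  0.001  -1.    ] d [-0.3327 -0.1492  0.0274]
```

Emit:
{"name": "servo_tool", "arguments": {
  "steps": [
    {"dx":-0.05,"dy":-0.022,"dz":0.0,"spin":-1.0},
    {"dx":-0.105,"dy":-0.047,"dz":0.0,"spin":-2.0},
    {"dx":-0.16,"dy":-0.072,"dz":0.0,"spin":-3.0},
    {"dx":-0.215,"dy":-0.097,"dz":0.0,"spin":-4.1},
    {"dx":-0.265,"dy":-0.119,"dz":0.0,"spin":-4.1}
  ]
}}

```text
t: 9.25
ee_pos: [0.5105, -0.2781, 0.1455]
tcp_rot: [-0.39, -3.117, -0.001]
wrist_force: [1.6, -0.3, -0.3]
finger_gap: 0.0
grip_force: 0.0
```

```bash
python3 -c "
from h import *
go('bar',.07)"
```

```text
t 9.25 pos [ 0.5105 -0.2781  0.1455] F [ 1.58 -0.31 -0.29] gap 0.0 q [-0.64  0.37 -0.12  1.07  0.   -0.39]
toolx yaw 165.7 tilt [-5.e-04  9.e-04 -1.e+00] d [-0.0291 -0.0658  0.0584]
```

Emit:
{"name": "servo_tool", "arguments": {
  "steps": [
    {"dx":-0.015,"dy":-0.033,"dz":0.0,"spin":0.0},
    {"dx":-0.029,"dy":-0.066,"dz":0.0,"spin":0.0},
    {"dx":-0.029,"dy":-0.066,"dz":0.03,"spin":0.0},
    {"dx":-0.029,"dy":-0.066,"dz":0.058,"spin":0.0},
    {"dx":-0.029,"dy":-0.066,"dz":0.058,"spin":0.0}
  ]
}}

```text
t: 9.88
ee_pos: [0.5205, -0.346, 0.0847]
tcp_rot: [-0.393, -3.111, -0.006]
wrist_force: [-0.1, -0.4, -0.1]
finger_gap: -0.0001
grip_force: 0.0
```

```bash
python3 - <<'E'
from h import *
go('bar',.06)
a=optics.read_camera("scene")[110:200,320:430,::-1]
b=optics.read_camera("top")[185:235,410:465,::-1]
f=lambda a:cv2.resize(a,(390,390*a.shape[0]//a.shape[1]),interpolation=cv2.INTER_CUBIC)
a,b=f(a),f(b);h=max(len(a),len(b));p=lambda a:np.pad(a,((0,h-len(a)),(0,0),(0,0)))
cv2.imwrite("pics/s4.png",np.hstack([p(a),p(b)]))
E
```

```text
t 9.88 pos [ 0.5205 -0.346   0.0847] F [-0.12 -0.37 -0.09] gap -0.0001 q [-0.72  0.5  -0.08  0.99  0.   -0.46]
toolx yaw 165.6 tilt [-0.005   0.0045 -1.    ] d [-0.0027 -0.0024  0.0077]
```

View pics/s4.png

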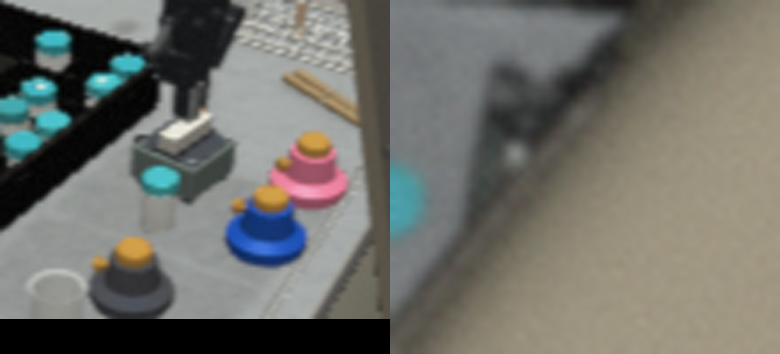

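The left view shows the fingertips, at about (187,112), over the bar key. In the right view the arm hides it. I'll settle and re-measure.

Emit:
{"name": "servo_tool", "arguments": {
  "steps": [
    {"dx":-0.001,"dy":-0.001,"dz":0.0,"spin":0.0},
    {"dx":-0.001,"dy":-0.001,"dz":0.0,"spin":0.0},
    {"dx":-0.001,"dy":-0.001,"dz":0.0,"spin":0.0}
  ]
}}

```text
t: 10.35
ee_pos: [0.5237, -0.3491, 0.0881]
tcp_rot: [0.393, 3.116, -0.001]
wrist_force: [-0.7, 0.3, -0.0]
finger_gap: 0.0001
grip_force: 0.0
```

```bash
python3 -c "
from h import *
go('bar',.06)"
```

```text
t 10.35 pos [ 0.5237 -0.3491  0.0881] F [-0.71  0.31 -0.  ] gap 0.0001 q [-0.72  0.5  -0.07  1.   -0.   -0.46]
toolx yaw 165.6 tilt [ 1.e-03 -9.e-04 -1.e+00] d [ 0.0012 -0.0002  0.0111]
```

Well centred. Next I'll press; the target is about 22 mm down, at tip z 0.0485.

Emit:
{"name": "servo_tool", "arguments": {
  "steps": [
    {"dx":0.001,"dy":0.0,"dz":0.006,"spin":0.0},
    {"dx":0.001,"dy":0.0,"dz":0.01,"spin":0.0},
    {"dx":0.001,"dy":0.0,"dz":0.014,"spin":0.0},
    {"dx":0.001,"dy":0.0,"dz":0.017,"spin":0.0},
    {"dx":0.001,"dy":0.0,"dz":0.019,"spin":0.0}
  ]
}}

```text
t: 10.98
ee_pos: [0.5221, -0.3485, 0.0681]
tcp_rot: [-0.393, -3.116, -0.0]
wrist_force: [-0.3, 2.0, 2.3]
finger_gap: -0.0002
grip_force: 1.1
```

Emit:
{"name": "servo_tool", "arguments": {
  "steps": [
    {"dx":0.0,"dy":0.0,"dz":0.001,"spin":0.0},
    {"dx":0.0,"dy":0.0,"dz":0.001,"spin":0.0}
  ]
}}

```text
t: 11.22
ee_pos: [0.5222, -0.3486, 0.0673]
tcp_rot: [-0.393, -3.117, -0.0]
wrist_force: [-2.4, 2.1, 2.8]
finger_gap: 0.0001
grip_force: 1.4
```

Emit:
{"name": "servo_tool", "arguments": {
  "steps": [
    {"dx":0.0,"dy":0.0,"dz":0.001,"spin":0.0},
    {"dx":0.0,"dy":0.0,"dz":0.002,"spin":0.0},
    {"dx":0.0,"dy":0.0,"dz":0.002,"spin":0.0},
    {"dx":0.0,"dy":0.0,"dz":0.002,"spin":0.0}
  ]
}}

```text
t: 11.72
ee_pos: [0.5224, -0.3488, 0.0657]
tcp_rot: [0.393, 3.117, -0.0]
wrist_force: [-2.9, 1.9, 6.0]
finger_gap: -0.0006
grip_force: 2.7
```

6.0 N at tip z 0.0487: the key is at its stop. Now I'll lift clear and move away from the view.

Emit:
{"name": "servo_tool", "arguments": {
  "steps": [
    {"dx":0.0,"dy":0.0,"dz":-0.005,"spin":0.0},
    {"dx":0.0,"dy":0.0,"dz":-0.015,"spin":0.0},
    {"dx":0.0,"dy":0.0,"dz":-0.05,"spin":0.0},
    {"dx":0.0,"dy":0.0,"dz":-0.11,"spin":0.0},
    {"dx":0.0,"dy":0.0,"dz":-0.17,"spin":0.0}
  ]
}}

```text
t: 12.35
ee_pos: [0.5224, -0.3487, 0.2372]
tcp_rot: [0.393, 3.117, -0.0]
wrist_force: [0.7, -1.4, 0.3]
finger_gap: 0.0002
grip_force: 0.0
```

Emit:
{"name": "servo_tool", "arguments": {
  "steps": [
    {"dx":0.04,"dy":0.035,"dz":0.0,"spin":0.0},
    {"dx":0.08,"dy":0.07,"dz":0.0,"spin":0.0},
    {"dx":0.12,"dy":0.105,"dz":0.0,"spin":0.0},
    {"dx":0.16,"dy":0.14,"dz":0.0,"spin":0.0},
    {"dx":0.2,"dy":0.17,"dz":0.0,"spin":0.0}
  ]
}}

```text
t: 12.98
ee_pos: [0.3701, -0.1332, 0.2358]
tcp_rot: [0.393, 3.115, -0.001]
wrist_force: [0.2, -0.2, -0.1]
finger_gap: -0.0001
grip_force: 0.0
```

```bash
python3 - <<'E'
from h import *
go('bar',.06)
a=optics.read_camera("scene")[110:290,280:440,::-1]
b=cv2.imread("pics/scene1.png")[110:290,280:440]
f=lambda a:cv2.resize(a,None,fx=2.5,fy=2.5,interpolation=cv2.INTER_CUBIC)
cv2.imwrite("pics/s5.png",np.hstack([f(b),f(a)]))
E
```

```text
t 12.97 pos [ 0.3701 -0.1332  0.2358] F [ 0.16 -0.23 -0.15] gap -0.0001 q [-0.55 -0.04 -0.39  1.21  0.   -0.3 ]
toolx yaw 165.6 tilt [ 1.5e-03 -7.0e-04 -1.0e+00] d [-0.201  -0.1712  0.1592]
```

View pics/s5.png

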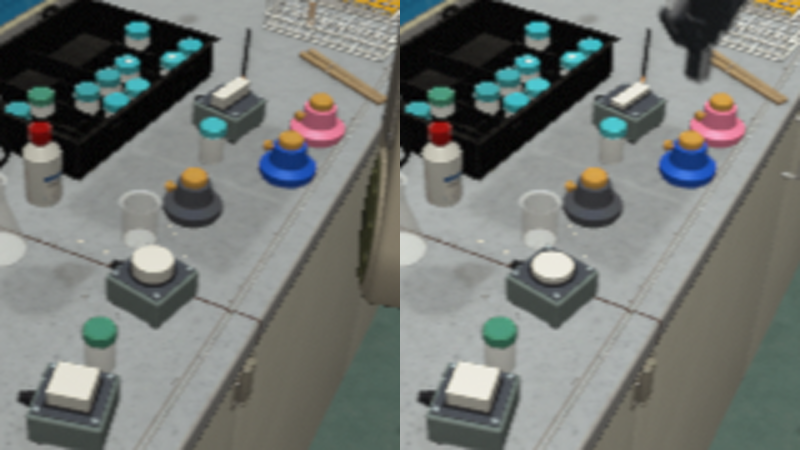

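The before/after views show the round key at (552,266) and the bar key at (632,95) both visibly lower. The square key is still up, nothing has shifted, and the arm is clear.

```bash
python3 -c "
from h import *
print(job_done())"
```

```text
the job is handed in; nothing more can be done
None
```

The job is handed in after about 13 s of robot time: earthing stud rested on at about 3 N for over 1 s, then the round key and then the bar key pressed to their stops at about 6 N, with the square key up, nothing shifted in the before/after views and the arm clear.

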